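# Wedge the potting plate level

### The arm

A 6-joint arm with a two-finger parallel gripper is mounted at the origin on a cart in front of the work surface, level with it; the furniture and walls round the work are solid. World frame = base frame: x ahead of the robot, y to its left, z up, the work surface at z = 0. Lengths are in m, angles in rad, forces in N, time in s.
With the tool pointing down it reaches from about 0.325 to 0.9 m from the base axis. Payload 6.1 kg.
Tool frame: the origin (TCP) lies midway between the tips of the shut fingers; the grasp point (between the pads) lies 19 mm behind it; z points along the fingers, y is the line along which they close (so a half turn about z gives the same grasp; the last joint's range is limited). The gripper opens to 85 mm and grips with 20 to 120 N. Pads are 22 mm wide; open, the fingers measure 114 mm over their backs; the gripper's body (76 mm by 85 mm) begins 54 mm behind the grasp point. The pads swing forward as they close: fully open they stand 13 mm farther back than shut.
Start: joints at [-1.426, 0.22, 1.526, -0, 1.395, -0.126], TCP at [0.167, -0.602, 0.231] pointing down, gripper open.
Joint ranges: [-2.98, 2.98], [-0.91, 2.08], [0.09, 2.57], [-1.24, 4.39], [0.2, 2.65], [-2.68, 2.68]. Speed limits (rad/s): [2.57, 2.57, 3.01, 3.14, 3.14, 3.14].

### API

Orientations are given as [roll, pitch, yaw] about the fixed x, y, z axes, in that order (R = Rz(yaw) Ry(pitch) Rx(roll)).
In Python, from plant import movep, move_l, set_joints, gripper_to, hold, inverse_kinematics, observe, get_image, get_calibration, Unreachable, job_done gives the robot as it stands. Calls block until the motion is done:
- movep(position, orientation): joint-space move of the TCP to a pose.
- move_l(position, feed=0.15, rotation=None, max_force=None): straight line of the TCP; rotation=None keeps the orientation; feed is the mean speed in m/s. With max_force (N) it stops when the force on the tool has changed by that much, and returns True; else False.
- set_joints(angles): joint-space move.
- gripper_to(opening, f_grip=None): finger opening in m; f_grip is the grip in N (None keeps the last); returns when the fingers have stopped.
- hold(seconds).
- inverse_kinematics(position, orientation): joint angles nearest the present ones, or None.
- observe(): the state.
- get_image(name): name is "side" or "top" or "wrist"; returns (picture, depth): 400x640x3 uint8, red, green, blue; 400x640 float32, m along the optical axis (not along the pixel's ray), 0 where there is no reading.
- get_calibration(name): a dict with "intrinsics" (3x3 intrinsics, pixels), "world_from_camera" (4x4, takes a point from camera to world coordinates). Camera axes: x right, y down, z forward; pixel columns grow to the right and rows downward; lengths in m; the calibration is good to about 2 mm. A picture is of the moment at which its call begins: read the wrist's pose just before it. get_calibration takes no time and is no camera call; for the wrist camera it gives the pose at the moment of the call.
A pose or a line that the arm cannot do raises Unreachable and nothing moves.
- job_done(): hands the job in; it is judged then, once.
The state is a dict: "time_s": time; "q": joint angles; "joint_velocities": joint speeds; "joint_torque": joint torques, N m; "eef_pos": TCP position; "tcp_rot": TCP orientation; "ft_force": force on the tool from outside, world axes, zero at the start; "torque": the same for the moment, N m; "opening": finger opening in m; "grasp_force": force on a finger pad.
Only numpy, scipy, OpenCV 4.12 (cv2) and the standard library are available. Lean on these libraries where they do the work, as an engineer would, in place of code of your own. Each camera call takes 0.05 s, during which the arm holds its last target. There are 200 camera calls.

### The job

The hinged grey plate that carries the black ring housing droops at its free front edge and must be level before the housing can be filled. Lay the yellow wedge on the steel slideway, thin end first under the middle of that edge, and push it in gently and squarely until the plate is level and pressed snugly, but not hard, up against its two blue level stops. Raise the plate with the wedge alone, without pressing on it with the gripper, leave the wedge in place, and do not shift the other things on the bench.

Things in the scene. Friction and masses are not known exactly. Their poses are not given: they have to be found in the camera images.
- fixture: levelling fixture, bolted to the bench: aluminium side rails 198 mm wide over all, hinge at the back, a blue stop post 56 mm high at each front corner (95 mm either side of the middle). Origin on the bench straight below the middle of the plate's front edge; x is the push direction (front edge towards hinge, 175 mm), y to its left, z up.
- slide_mouth (a point): bench point below the outer end of the flat steel slideway, 80 mm wide, which runs along the fixture's x from -165 mm (here) to +115 mm. A red line shows its middle. Its top stands 8 to 13 mm above the bench: hidden packing sets it anew each time, so the depth to which the wedge must go is not known beforehand.
- plate: hinged grey plate 183 x 170 x 8 mm with the black ring housing (141 mm across, 33 mm high) fastened on it, together 0.5 to 1.0 kg. Origin on the hinge axis, 32 mm above the bench; x points away from the front edge, z square to the plate (vertical when level; 0.057 rad off at the start).
- front_edge (a point): middle of the underside of the plate's front edge, a round nose of 4 mm radius: 28 mm above the bench when level, 18 mm when drooping. A red line on top marks the middle. At level the plate meets the two firm blue stops over its front corners. Snug means that the wedge then bears up on it with about 15 N; over 30 N strains the hinge.
- wedge: loose yellow wedge, 150 mm long, 0.15 kg. Origin at mid-length on the underside; x points to the thin end, z up. From x = +75 mm (4 mm thick) it rises 1 in 6 to 24 mm at x = -47 mm, 38 mm wide; from there to x = -75 mm is the grip block, 30 mm wide (y), 36 mm high, black ribs on its sides. Friction holds it where it is left.
- wedge_tip (a point): middle of the wedge's thin end, on the underside (wedge x = +75 mm). The wedge is waxed: pushing it on takes a steady 3 to 10 N while the plate rises (it starts to lift once the tip is 5 to 40 mm under the edge) and some 4 N more for each further mm once the plate bears on its stops; 7 N above the steady value is about right.
- tilt_stand: fixed black disc, 115 mm across, leaning on a small stand between the wedge and the fixture, its highest point under 130 mm above the bench; origin under its middle. Carry the wedge over it.
- tape: roll of black tape, 62 mm across, 19 mm high, lying on the bench at the back; a bystander
- tin: yellow paste tin, 57 mm across, 24 mm high; a bystander
- bush: small cream-coloured flanged bush, 24 mm across, 22 mm high; a bystander
- driver: blue and black screwdriver, 163 mm long; a bystander
- nut: dark round nut, 24 mm across, 14 mm high; a bystander
Not all that is in view belongs to the job. Of the things that look like the wedge, the larger one is meant.

How it is judged:
On the way, in this order (a step that is already met when the one before it is completed fails the run):
1. the wedge lies on the slideway with its thin end just under the middle of the plate's front edge, the plate still drooping (x of wedge_tip in the frame of fixture between 0.004 and 0.06 m and z of wedge_tip in the frame of fixture below 0.018 m and angle between plate's own z axis and vertical above 0.03 rad and y of wedge_tip in the frame of fixture between -0.018 and 0.018 m and angle between the x axis of wedge and the x axis of fixture, either way round below 0.14 rad and angle between wedge's own z axis and vertical below 0.06 rad), for 0.1 s.
2. the wedge has raised the plate level and snug against its stops (angle between plate's own z axis and vertical below 0.012 rad and contact force between wedge and plate above 7 N), for 0.2 s.
At the end, for the whole second after the job is handed in: Plate within 0.012 rad of level, carried by the wedge, which is clamped with 7 to 30 N between slideway and plate (snug against the stops), at rest and flat on the slideway, within 0.14 rad of square to the edge, its thin end within 18 mm of the middle line; nothing is held (all of step 2 and contact force between wedge and plate below 30 N and x of wedge_tip in the frame of fixture above 0.05 m and linear speed of wedge below 0.01 m/s and z of wedge_tip in the frame of fixture below 0.018 m and y of wedge_tip in the frame of fixture between -0.018 and 0.018 m and angle between the x axis of wedge and the x axis of fixture, either way round below 0.14 rad and angle between wedge's own z axis and vertical below 0.06 rad); the robot touches nothing.
It fails at once if the wedge is forced: more than 30 N between wedge and plate (contact force between wedge and plate above 30 N).
It fails at once if the gripper presses on the plate or the housing (over 4 N) (contact force between any of the fingers, the arm and plate above 4 N).
It fails at once if a bystander is shifted by more than 30 mm (distance of any of tape, tin, bush, driver, nut from where it was at the start of the episode above 0.03 m).
It also fails if it takes over 70 s, if anything falls off the work surface, if the arm or the gripper's body presses on something with over 40 N, if the wrist force passes 120 N, or if a joint passes its speed limit or range.

## Working session

There is one attempt and no reset: what is moved stays moved. The work goes in short steps, each a Python script; the robot and the scene stay as the last script left them, time stands still between calls to the robot, and variables do not carry over. Pictures are saved under pics/ and viewed, at most 10 in all, crops included, and the job is handed in when it is done.

```bash
mkdir -p pics; ls
python3 - <<'E'
from plant import *
import cv2,numpy as np
for n in("top","side"):
    im,d=get_image(n); cv2.imwrite(f"pics/{n}0.png",im[:,:,::-1]); np.savez(f"{n}0.npz",im=im,d=d)
    c=get_calibration(n); print(n,np.round(c["intrinsics"],1).tolist(),np.round(c["world_from_camera"],3).tolist())
s=observe(); print(s["time_s"],s["eef_pos"],s["tcp_rot"],s["ft_force"])
E
```

```text
pics
top [[487.3, 0.0, 318.5], [0.0, 487.3, 195.9], [0.0, 0.0, 1.0]] [[-0.012, -0.987, 0.161, 0.282], [-1.0, 0.011, -0.004, 0.001], [0.002, -0.161, -0.987, 1.579], [0.0, 0.0, 0.0, 1.0]]
side [[455.5, 0.0, 317.9], [0.0, 455.5, 194.5], [0.0, 0.0, 1.0]] [[-0.959, -0.081, 0.273, 0.197], [-0.283, 0.353, -0.892, 1.043], [-0.025, -0.932, -0.362, 0.482], [0.0, 0.0, 0.0, 1.0]]
0.1 [ 0.16712135 -0.60165471  0.23027771] [-3.13977726e+00 -2.57025619e-04  2.70808521e-01] [-0.04594948 -0.10519131  0.15000721]
```

View pics/top0.png

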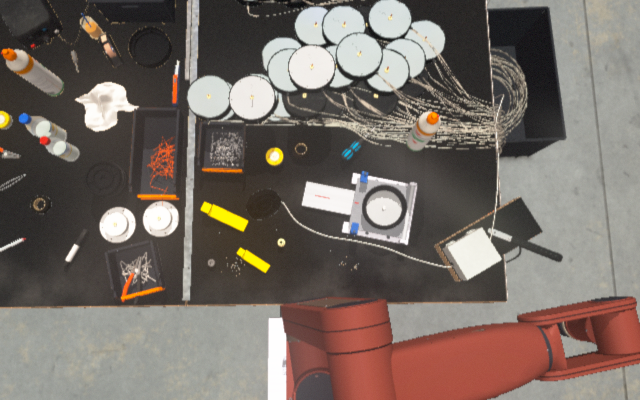

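View pics/side0.png

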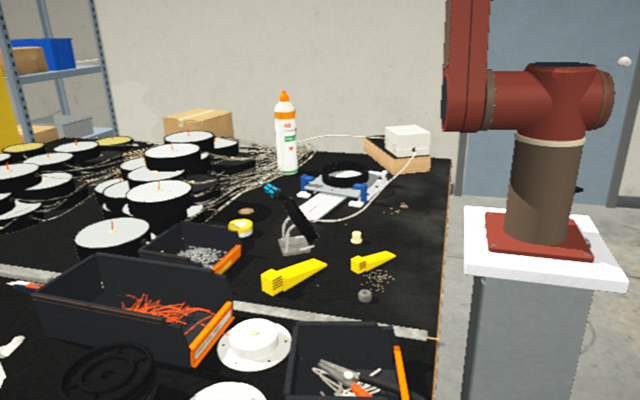

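Top view: the candidates are the large yellow wedge at (224,216), the small yellow wedge at (253,260), and the yellow tin at (274,156), which is round. The large wedge is meant; its block end is at about (206,208) and its thin end at (247,226). The slideway runs from (304,196) to (352,200), the plate is at (383,208), the blue stops are at (363,178) and (352,228), and the disc is at (265,203). The side view agrees.

```bash
cat > h.py <<'E'
from plant import *
import cv2,numpy as np
def rays(cal,uv):
    K=cal["intrinsics"];T=np.array(cal["world_from_camera"]);uv=np.atleast_2d(uv).astype(float)
    d=np.c_[uv,np.ones(len(uv))]@np.linalg.inv(K).T@T[:3,:3].T
    return T[:3,3],d
def onplane(cal,uv,z):
    o,d=rays(cal,uv); return o+d*((z-o[2])/d[:,2])[:,None]
def cloud(cal,dep,mask):
    v,u=np.nonzero(mask&(dep>0)); o,d=rays(cal,np.c_[u,v]); return o+d*dep[v,u][:,None]
def hsv(im): return cv2.cvtColor(im,cv2.COLOR_RGB2HSV)
def rng(im,lo,hi): return cv2.inRange(hsv(im),np.array(lo),np.array(hi))
def blobs(m,amin=20):
    n,l,s,c=cv2.connectedComponentsWithStats(m); 
    return [(l==i,s[i],c[i]) for i in range(1,n) if s[i,4]>=amin]
E
python3 - <<'E'
from h import *
f=np.load("top0.npz");im,d=f["im"],f["d"];cal=get_calibration("top")
for nm,lo,hi in(("yel",(22,150,120),(35,255,255)),("blue",(105,120,60),(125,255,255)),("red",(0,60,80),(8,255,255)),("white",(0,0,190),(180,40,255))):
    m=rng(im,lo,hi); m[:130]=0;m[290:]=0;m[:,:195]=0;m[:,425:]=0
    for b,s,c in blobs(m,4):
        p=cloud(cal,d,b); 
        r=cv2.minAreaRect(p[:,:2].astype(np.float32)) if len(p) else 0
        print(nm,np.round(c,1),s[4],np.round(np.median(p,0),3) if len(p) else 0,np.round(np.percentile(p[:,2],[2,98]),3) if len(p) else 0,np.round(r[0],3) if r else 0,np.round(r[1],3) if r else 0,r[2] if r else 0)
cv2.imwrite("pics/crop.png",cv2.resize(im[140:290,190:440],None,fx=3,fy=3,interpolation=cv2.INTER_CUBIC)[:,:,::-1])
E
```

```text
yel [274.4 156.1] 165 [0.67  0.136 0.022] [-0.003  0.03 ] [0.673 0.138] [0.056 0.06 ] 42.31366729736328
yel [224.3 215.8] 636 [0.475 0.3   0.014] [-0.003  0.039] [0.479 0.305] [0.164 0.043] 64.64420318603516
yel [253.  259.5] 361 [0.335 0.206 0.009] [-0.005  0.028] [0.336 0.209] [0.117 0.033] 56.28672409057617
blue [363.7 176.8] 58 [ 0.591 -0.149  0.05 ] [0.044 0.057] [ 0.592 -0.15 ] [0.02  0.032] 79.77051544189453
blue [354.2 227.5] 59 [ 0.431 -0.116  0.05 ] [0.038 0.058] [ 0.429 -0.116] [0.02  0.031] 77.42713928222656
red [417.6 132.9] 16 [ 0.701 -0.304  0.165] [0.154 0.173] [ 0.701 -0.305] [0.019 0.003] 43.41801071166992
red [414.  141.5] 13 [ 0.697 -0.31   0.085] [0.071 0.093] [ 0.698 -0.309] [0.018 0.003] 50.41883087158203
red [217. 167.] 17 [ 0.641  0.329 -0.001] [-0.011  0.005] [0.642 0.331] [0.004 0.053] 0.5254942178726196
red [356.5 202.5] 8 [ 0.513 -0.127  0.027] [0.018 0.03 ] [ 0.512 -0.128] [0.004 0.011] 4.325408935546875
white [373.6 131.2] 8 [ 0.75  -0.191  0.025] [0.007 0.041] [ 0.75  -0.189] [0.021 0.008] 19.43416976928711
white [382.2 133.9] 9 [ 0.738 -0.217  0.033] 
[... 1281 characters left out ...]
 [0.011 0.023] [0.431 0.028] [0.039 0.002] 63.66614532470703
white [318.5 232.8] 4 [ 0.417 -0.004  0.017] [0.011 0.021] [ 0.417 -0.003] [0.01  0.002] 73.84503936767578
white [335.5 237. ] 4 [ 0.403 -0.058  0.015] [0.014 0.016] [ 0.403 -0.058] [0.01 0.  ] 88.93276977539062
white [349.5 239. ] 4 [ 0.396 -0.103  0.017] [0.012 0.018] [ 0.396 -0.103] [0.009 0.   ] 86.77218627929688
white [365.2 242.2] 4 [ 0.385 -0.153  0.021] [0.019 0.026] [ 0.385 -0.152] [0.007 0.003] 55.46062469482422
white [385.2 247.2] 4 [ 0.368 -0.215  0.03 ] [0.029 0.03 ] [ 0.368 -0.214] [0.007 0.003] 62.18516540527344
white [390.3 249. ] 7 [ 0.362 -0.229  0.031] [0.027 0.037] [ 0.361 -0.231] [0.017 0.004] 64.16110229492188
```

View pics/crop.png

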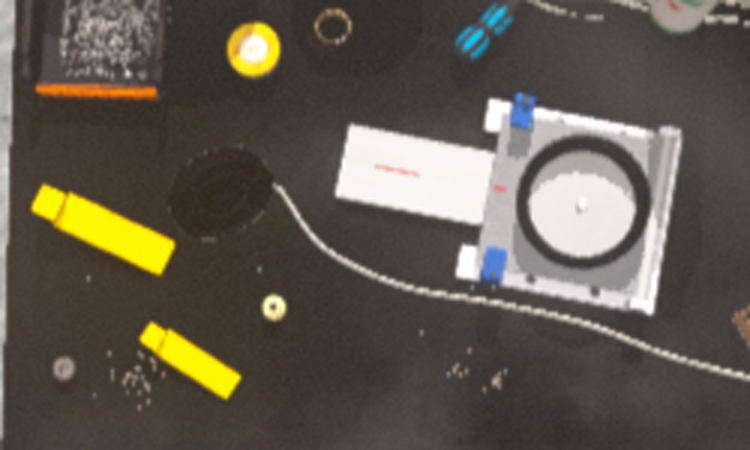

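The crop confirms the larger wedge: it is about 150 mm long, with its block at crop (45,200) and its tip at (165,260). Next I look at the fixture and then the wedge with the wrist camera.

Run:
```python
from h import *
for n,p,y in(("fix",[.51,-.03,.33],np.radians(78)),("wed",[.475,.30,.33],np.radians(65))):
    movep(p,[np.pi,0,y]); hold(.2)
    cal=get_calibration("wrist"); im,d=get_image("wrist")
    np.savez(n+".npz",im=im,d=d,K=cal["intrinsics"],T=cal["world_from_camera"])
    cv2.imwrite(f"pics/{n}.png",im[:,:,::-1]); print(n,np.round(cal["world_from_camera"],3).tolist(),cal["intrinsics"][0][0],observe()["time_s"],observe()["ft_force"])
a=cv2.imread("pics/fix.png");b=cv2.imread("pics/wed.png")
cv2.imwrite("pics/both.png",cv2.resize(np.vstack([a,b]),None,fx=.75,fy=.75,interpolation=cv2.INTER_AREA))
```

```text
fix [[0.978, -0.197, -0.067, 0.527], [-0.208, -0.928, -0.31, 0.05], [-0.001, 0.318, -0.948, 0.472], [0.0, 0.0, 0.0, 1.0]] 285.04560653130886 2.75 [-0.00774323  0.45987929 -0.25772343]
wed [[0.906, -0.402, -0.135, 0.51], [-0.424, -0.859, -0.288, 0.373], [-0.0, 0.318, -0.948, 0.472], [0.0, 0.0, 0.0, 1.0]] 285.04560653130886 4.2583 [ 0.31597381  0.24313528 -0.06031233]
```

View pics/both.png

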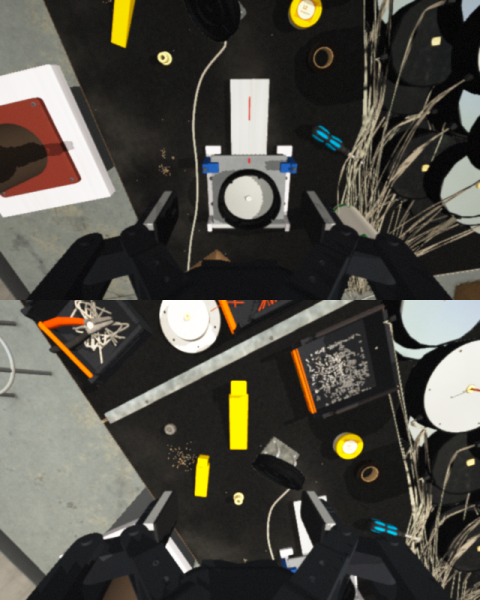

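Upper half (fixture view): the slideway, its red line and the plate's red mark lie at about half-scale (249,105) and (249,160), with blue stops at (210,165) and (290,165). Lower half: the large wedge is at (238,415), block end at the top and away from the disc.

Run:
```python
from h import *
f=np.load("wed.npz");cal=dict(intrinsics=f["K"],world_from_camera=f["T"]);im,d=f["im"],f["d"]
for b,s,c in blobs(rng(im,(22,150,100),(35,255,255)),300):
    p=cloud(cal,d,b); r=cv2.minAreaRect(p[p[:,2]>.003][:,:2].astype(np.float32)); print("yel",c.round(),s[4],np.round(r[0],4),np.round(r[1],3),r[2],np.percentile(p[:,2],[2,98]).round(3))
    if 290<c[0]<340 and c[1]<250:
        pq=p[p[:,2]>.003][:,:2]; 
        a=r[2] if r[1][0]>r[1][1] else r[2]+90
        u=np.array([np.cos(np.radians(a)),np.sin(np.radians(a))]); u*=-np.sign(u[1]); v=np.array([-u[1],u[0]])
        x=(p[:,:2]-r[0])@u; y=(p[:,:2]-r[0])@v
        print("dir",u,np.degrees(np.arctan2(u[1],u[0])),"x ext",x.min(),x.max())
        for lo in np.arange(-.08,.08,.02):
            k=(x>lo)&(x<lo+.02)&(p[:,2]>.003)
            if k.sum()>5: print(round(lo+.01,3),np.percentile(y[k],[2,98]).round(4),np.percentile(p[k,2],[50,95]).round(4))
f=np.load("fix.npz");cal=dict(intrinsics=f["K"],world_from_camera=f["T"]);im,d=f["im"],f["d"]
for b,s,c in blobs(rng(im,(105,120,60),(125,255,255)),60):
    p=cloud(cal,d,b); t=p[p[:,2]>.048]
    if len(t): print("blue",c.round(),s[4],np.median(t,0).round(4),np.round(cv2.minAreaRect(t[:,:2].astype(np.float32)),4) if 0 else cv2.minAreaRect(t[:,:2].astype(np.float32)))
m=rng(im,(0,60,80),(8,255,255))|rng(im,(172,60,80),(180,255,255));m[:,:280]=0;m[:,380:]=0
for b,s,c in blobs(m,4):
    p=cloud(cal,d,b); q=onplane(cal,np.argwhere(b)[:,::-1],np.median(p[:,2]))
    l=cv2.fitLine(q[:,:2].astype(np.float32),cv2.DIST_L2,0,.01,.01).ravel(); print("red",c.round(),s[4],np.median(p,0).round(4),l, q.min(0).round(3),q.max(0).round(3))
m=rng(im,(0,0,150),(180,50,255));m[200:]=0;m[:,:285]=0;m[:,:]*=1
for b,s,c in blobs(m,400):
    p=cloud(cal,d,b); print("white",c.round(),s,np.median(p,0).round(4),np.percentile(p[:,2],[5,95]).round(4))
```

```text
yel [318. 153.] 2300 [0.4742 0.3019] [0.149 0.038] 64.27435302734375 [-0.001  0.036]
dir [-0.43406238 -0.90088281] -115.72564697265628 x ext -0.07562109238250114 0.07806348328323183
-0.07 [-0.0145  0.0134] [0.0352 0.0365]
-0.05 [-0.0179  0.0172] [0.0344 0.0365]
-0.03 [-0.0181  0.0177] [0.0208 0.0231]
-0.01 [-0.0183  0.0183] [0.0175 0.0196]
0.01 [-0.0185  0.018 ] [0.0141 0.016 ]
0.03 [-0.0187  0.0178] [0.0109 0.0128]
0.05 [-0.0173  0.0183] [0.0075 0.0096]
0.07 [-0.0173  0.0187] [0.0047 0.0065]
yel [465. 195.] 715 [0.6691 0.1414] [0.057 0.057] 24.59385108947754 [-0.002  0.025]
yel [269. 234.] 970 [0.3338 0.2087] [0.109 0.028] 56.83176803588867 [-0.001  0.027]
blue [385. 221.] 349 [ 0.591  -0.1476  0.0508] ((0.5913127064704895, -0.14914579689502716), (0.02132919803261757, 0.033841267228126526), 76.25775909423828)
blue [279. 222.] 327 [ 0.4288 -0.1144  0.051 ] ((0.42798569798469543, -0.1147029921412468), (0.02152310311794281, 0.033003345131874084), 78.90950775146484)
red [332. 145.] 91 [ 0.5344 -0.0151  0.0112] [ 0.19970308  0.97985643  0.5345128  -0.01497048] [ 0.528 -0.039  0.011] [0.541 0.009 0.011]
red [332. 214.] 29 [ 0.5113 -0.1247  0.0263] [ 0.14470293  0.98947513  0.51131105 -0.12490654] [ 0.508 -0.131  0.026] [ 0.515 -0.118  0.026]
white [625.   9.] [616   0  24  28 402] [0.866  0.0763 0.1182] [0.1169 0.1196]
white [332. 152.] [ 307  105   52   95 4599] [ 0.532  -0.0258  0.011 ] [0.0094 0.0123]
white [625. 145.] [ 612  120   28   55 1082] [ 0.8851 -0.0746  0.1183] [0.117  0.1196]
```

Run:
```python
from h import *
f=np.load("fix.npz");cal=dict(intrinsics=f["K"],world_from_camera=f["T"])
print("mouth",onplane(cal,[[332,105]],.011).round(4), "mark ends",onplane(cal,[[332,208],[332,219]],.026).round(4))
y=np.radians(64.3);R=[np.pi,0,y]; g=np.array([.5007,.3569])
gripper_to(.07,40)
movep([*g,.10],R); move_l([*g,.006],feed=.08,max_force=15); print(observe()["eef_pos"],observe()["ft_force"])
gripper_to(.0,40); s=observe(); print("grip",s["opening"],s["grasp_force"],s["eef_pos"])
move_l([*g,.24],feed=.2); s=observe(); print(s["opening"],s["grasp_force"],s["ft_force"],s["time_s"])
ex=np.array([np.cos(np.radians(-101.8)),np.sin(np.radians(-101.8))]);O=np.array([.512,-.12])
t=O+(-.03-.136)*ex; movep([*t,.24],[np.pi,0,np.radians(78.2)])
hold(.2); cal=get_calibration("wrist"); im,d=get_image("wrist"); s=observe(); print(s["ft_force"],s["eef_pos"],s["time_s"])
np.savez("car.npz",im=im,d=d,K=cal["intrinsics"],T=cal["world_from_camera"]); cv2.imwrite("pics/car.png",im[:,:,::-1])
```

```text
mouth [[0.5462 0.0442 0.011 ]] mark ends [[ 0.514  -0.1153  0.026 ]
 [ 0.5102 -0.1347  0.026 ]]
[0.50127583 0.35723206 0.00674932] [0.20964241 0.19229926 0.35835823]
grip 0.02925629916220276 41.026285886764526 [0.50114087 0.35712702 0.00653081]
0.029525720586930492 40.55768072605133 [-0.03354975  0.83469587 -2.04275708] 8.5917
[ 0.17016979 -0.5355793  -1.69850246] [0.54596475 0.04349365 0.2399453 ] 10.05
```

View pics/car.png

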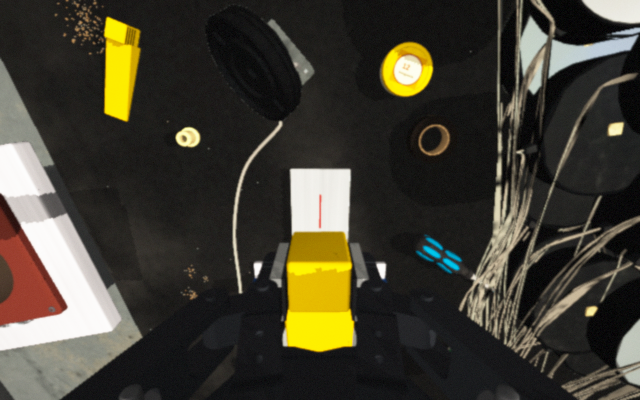

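Wedge is held squarely (block at (318,275)), in line with the slideway. Now I lay it down, release, regrip, and slide it to step 1.

```bash
cat >> h.py <<'E'
A=np.radians(-101.8); ex=np.array([np.cos(A),np.sin(A)]); ey=np.array([-ex[1],ex[0]]); O=np.array([.5122,-.118])
def tcp(tipx,z,y=0): return [*(O+(tipx-.136)*ex+y*ey),z]
E
python3 - <<'E'
from h import *
move_l(tcp(-.03,.04),feed=.12); s=observe(); print(s["eef_pos"],s["ft_force"])
r=move_l(tcp(-.03,.010),feed=.02,max_force=4); s=observe(); print(r,s["eef_pos"],s["ft_force"])
gripper_to(.045); hold(.2); print(observe()["eef_pos"])
z=observe()["eef_pos"][2]
gripper_to(0,30); hold(.2); s=observe(); print(s["opening"],s["ft_force"],s["eef_pos"])
r=move_l(tcp(.010,z),feed=.03,max_force=8); hold(.3); s=observe(); print(r,s["eef_pos"],s["ft_force"],s["time_s"])
im,d=get_image("side"); cv2.imwrite("pics/side1.png",cv2.resize(im[130:250,240:440],None,fx=4,fy=4,interpolation=cv2.INTER_CUBIC)[:,:,::-1])
im,d=get_image("top"); np.savez("top1.npz",im=im,d=d)
E
```

```text
[0.54682932 0.04445632 0.04082181] [ 0.28088415  0.59242357 -1.23953934]
True [0.54607031 0.04453    0.01812009] [-1.27859439  0.06470175  5.75049431]
[0.5448266  0.04464874 0.01694145]
0.029363277376445583 [0.96826997 0.21979824 0.25649832] [0.54509609 0.04459772 0.0171819 ]
False [0.53822668 0.00528328 0.0171546 ] [-0.86136995  1.29634967  4.92514469] 15.65
```

View pics/side1.png

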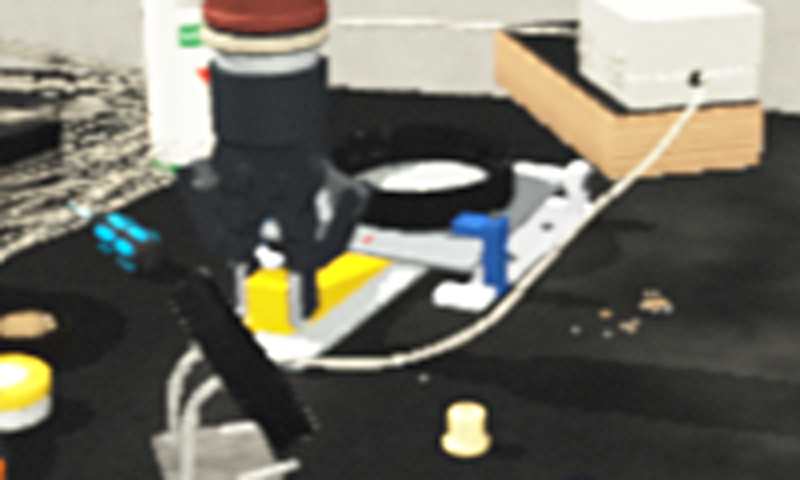

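Side crop: the wedge lies flat on the slideway at (310,290), thin end at the drooping edge near (385,262), square to it. Now a gradual push with a force log.

Run:
```python
from h import *
z=.0172
F=lambda:-(observe()["ft_force"][:2]@ex)
for X in np.arange(.014,.0661,.004):
    r=move_l(tcp(X,z),feed=.02,max_force=9); s=observe(); e=(s["eef_pos"][:2]-O)
    print(round(X,4),r,"act",round(e@ex+.136,4),"y",round(e@ey,4),"F",round(F(),2),"fy,z",(s["ft_force"][:2]@ey).round(1),s["ft_force"][2].round(1))
    if F()>13: break
print(s["time_s"])
```

```text
0.014 False act 0.0141 y -0.0 F 3.03 fy,z -1.1 4.0
0.018 False act 0.0179 y -0.0001 F 4.69 fy,z 0.2 4.7
0.022 False act 0.022 y -0.0001 F 3.86 fy,z -0.1 3.0
0.026 False act 0.026 y -0.0 F 3.79 fy,z 0.1 4.3
0.03 False act 0.0301 y -0.0 F 3.52 fy,z -0.5 3.4
0.034 False act 0.0341 y -0.0001 F 2.57 fy,z -0.9 4.0
0.038 False act 0.0381 y -0.0 F 3.23 fy,z 0.4 3.4
0.042 False act 0.0421 y -0.0001 F 3.48 fy,z -0.1 3.6
0.046 False act 0.0461 y -0.0 F 3.53 fy,z -0.7 3.5
0.05 False act 0.0501 y -0.0 F 4.18 fy,z -0.2 3.9
0.054 False act 0.0541 y -0.0 F 3.47 fy,z 0.1 4.4
0.058 False act 0.0581 y -0.0 F 2.73 fy,z -0.6 2.7
0.062 False act 0.0621 y -0.0 F 2.99 fy,z 0.3 2.9
0.066 False act 0.0661 y -0.0 F 3.21 fy,z 0.3 3.0
20.65
```

Run:
```python
from h import *
z=.0172
def F():
    v=[]
    for _ in range(5): v.append(-(observe()["ft_force"][:2]@ex)); hold(.03)
    return np.mean(v)
for X in np.arange(.067,.110,.001):
    r=move_l(tcp(X,z),feed=.01,max_force=7); f=F(); s=observe(); e=(s["eef_pos"][:2]-O)
    print(round(X,4),r,"act",round(e@ex+.136,4),"F",round(f,2),"fz",s["ft_force"][2].round(1))
    if f>6.5 or s["time_s"]>45: break
print(s["time_s"])
```

```text
0.067 False act 0.067 F 4.34 fz 2.4
0.068 False act 0.068 F 4.69 fz 1.1
0.069 False act 0.0691 F 4.27 fz 3.1
0.07 False act 0.0701 F 4.09 fz 2.6
0.071 False act 0.0711 F 4.05 fz 2.4
0.072 False act 0.0721 F 3.71 fz 1.4
0.073 False act 0.0731 F 3.82 fz 1.1
0.074 False act 0.0736 F 5.74 fz 1.2
0.075 False act 0.0739 F 9.1 fz 0.9
24.4
```

Run:
```python
from h import *
z=.0172
def F():
    v=[]
    for _ in range(8): v.append(-(observe()["ft_force"][:2]@ex)); hold(.03)
    return np.mean(v)
print(F())
for X in (.0754,.0758,.0762,.0766):
    r=move_l(tcp(X,z),feed=.01,max_force=5); f=F(); s=observe(); e=(s["eef_pos"][:2]-O)
    print(X,r,"act",round(e@ex+.136,4),"F",round(f,2),"fz",s["ft_force"][2].round(1))
    if f>10.3: break
hold(.2)
im,d=get_image("side"); cv2.imwrite("pics/side2.png",cv2.resize(im[130:250,240:440],None,fx=4,fy=4,interpolation=cv2.INTER_CUBIC)[:,:,::-1])
print(s["time_s"])
```

```text
9.082336574346712
0.0754 False act 0.0739 F 10.8 fz 1.2
25.1833
```

View pics/side2.png

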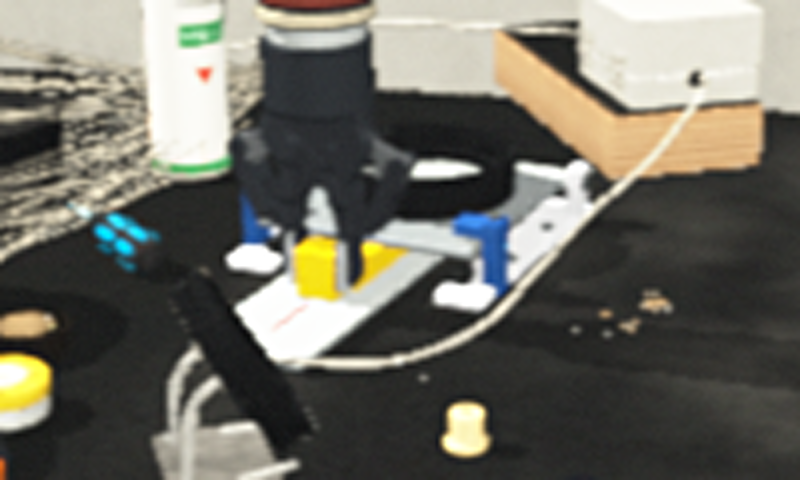

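Side crop: the plate is up against the blue stops at about (480,220), and the wedge is at (340,265), in line. The force is about 7 N over steady; one tiny further push, then release and check the plate level by depth.

Run:
```python
from h import *
def F():
    v=[]
    for _ in range(8): v.append(-(observe()["ft_force"][:2]@ex)); hold(.03)
    return np.mean(v)
r=move_l(tcp(.0756,.0172),feed=.01,max_force=4); hold(.3); e=observe()["eef_pos"][:2]-O; print(F(),e@ex+.136)
gripper_to(.055); hold(.3); s=observe(); print(s["opening"],s["ft_force"])
p=s["eef_pos"]; move_l([p[0],p[1],.12],feed=.1)
q=np.array(tcp(-.06,.30)); move_l(q,feed=.2); hold(.2)
movep([.51,-.03,.33],[np.pi,0,np.radians(78)]); hold(.3)
cal=get_calibration("wrist"); im,d=get_image("wrist")
cv2.imwrite("pics/end.png",cv2.resize(im[80:330,180:480],None,fx=2.4,fy=2.4)[:,:,::-1])
f0=np.load("fix.npz"); c0=dict(intrinsics=f0["K"],world_from_camera=f0["T"])
for nm,c,i,dd in(("before",c0,f0["im"],f0["d"]),("after",cal,im,d)):
    p=cloud(c,dd,np.ones(dd.shape,bool)); x=(p[:,:2]-O)@ex; y=(p[:,:2]-O)@ey
    for lo in (.003,.045,.165): # plate outer strips
        k=(x>lo)&(x<lo+.01)&(abs(y)>(.03 if lo<.01 else .076))&(abs(y)<(.07 if lo<.01 else .083)); print(nm,lo,k.sum(),np.median(p[k,2]).round(4))
m=rng(im,(22,150,80),(35,255,255))
for b,s,c in blobs(m,150):
    p=cloud(cal,d,b); w=p[p[:,2]>.012]; l=cv2.fitLine(w[:,:2].astype(np.float32),cv2.DIST_HUBER,0,.01,.01).ravel()
    print("yel",c.round(),s[4],((np.median(w[:,:2],0)-O)@ey).round(4),((np.median(w[:,:2],0)-O)@ex).round(4),np.degrees(np.arctan2(l[1],l[0])))
print(observe()["time_s"])
```

```text
11.487384456166172 0.07392098535974623
0.054962001414147255 [-0.71848909  0.33485735 -0.01367954]
before 0.003 296 0.0261
before 0.045 45 0.0284
before 0.165 42 0.0372
after 0.003 342 0.0354
after 0.045 42 0.0356
after 0.165 29 0.0372
yel [163.  29.] 1571 -0.235 -0.2955 6.682606
yel [406.  20.] 860 0.0927 -0.2738 -12.637275
yel [332. 188.] 974 -0.0001 -0.0409 78.77012
30.45
```

View pics/end.png

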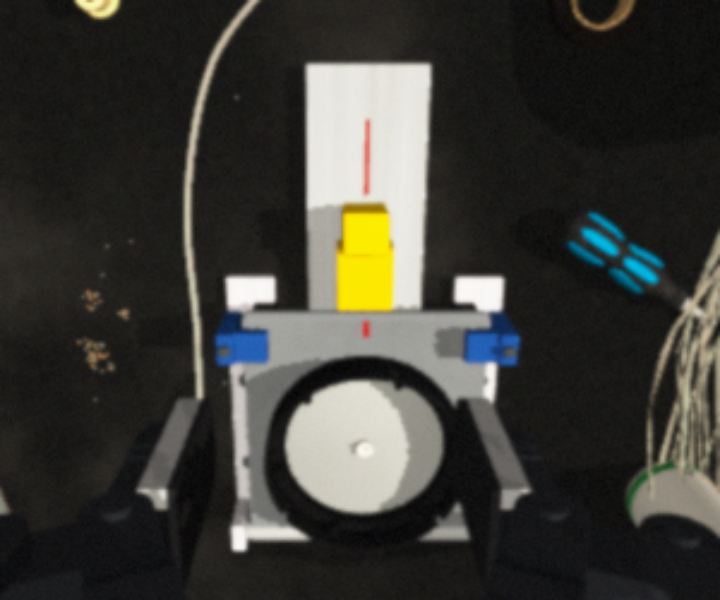

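The final view shows the wedge centred and square under the edge at (365,260). The plate is level: its front is at 35.4 mm, up against both blue stops. I'm handing it in.

```bash
python3 -c "
from plant import *
print(job_done())"
```

```text
the job is handed in; nothing more can be done
None
```

I handed the job in at about 30 s: the wedge is in place under the middle of the edge, the plate is level against both blue stops, and the last push was about 7 N above the steady value. The clamping force itself was not measured directly, and no verdict came back.

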